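# Pry up the heavy vault lid with its lever and hold it open

### The arm

A 6-joint arm with a two-finger parallel gripper is mounted at the origin on a cart in front of the work surface, level with it; the furniture and walls round the work are solid. World frame = base frame: x ahead of the robot, y to its left, z up, the work surface at z = 0. Lengths are in mm, angles in rad, forces in N, time in s.
With the tool pointing down it reaches from about 275 to 750 mm from the base axis. Payload 10.2 kg.
Tool frame: the origin (TCP) lies at the very end of the fingers, on their centre line; the grasp point (between the pads) lies ctrl.grip_depth behind it (ctrl.grip_depth is the distance from the TCP to the grasp point, in mm); z points along the fingers, y is the direction in which the jaws open and shut (so a half turn about z gives the same grasp; the last joint's range is limited). The gripper opens to 85 mm and grips with 20 to 120 N. Pads are 22 mm wide; open, the fingers measure 114 mm over their backs; the gripper's body (76 mm by 85 mm) begins 54 mm behind the grasp point. The pads swing forward as they close: fully open they stand 13 mm farther back than shut.
Start: joints at [0.988, 0.313, 1.498, -0, 1.331, -0.223], TCP at [184.859, 491.384, 231.294] pointing down, gripper open.
Joint ranges: [-2.94, 2.94], [-0.97, 2.17], [0.19, 2.56], [-1.23, 4.37], [0.02, 3.11], [-2.88, 2.88]. Speed limits (rad/s): [2.39, 2.39, 3.01, 3.14, 3.14, 3.14].

### API

Orientations are given as a unit quaternion [w, x, y, z].
In Python, from rig import telemetry, eyes, ctrl, nets gives the robot as it stands. The module is installed in compiled form; this text tells all that it offers.
- The arm moves only by the tool drive_tool, never from a script. Its argument "series" is text: rows parted by semicolons, each of 7 numbers parted by spaces: the shift along the tool's x, y, z normalised to -1 to 1, where 1 is 0.12 m, then the turn, a rotation vector about the tool's x, y, z normalised to -1 to 1, where 1 is 0.5 rad, then the opening, from 0 (shut) to 1 (fully open). In form: tx ty tz wx wy wz hand; .... A call has 1 to 20 rows; each row is the pose to reach, as a shift and turn from the pose measured when the call began, along the tool's axes at that moment; what a row does not reach only later rows make up. A row lasts 1/10 s, in which the tool goes at most 50 mm and 8.59 degrees, less where a joint would pass 70% of its speed; a pose out of reach is approached as far as the arm can. A call with a number of a shift or a turn outside -1 to 1 is refused whole. A call with a gripper value outside its range is refused whole. The fingers move at their own pace and stop on an object; "newtons" is the grip in N (left out, the last holds). Time passes only in rows, so rows that repeat a pose let the fingers close. It gives the time, the measured TCP pose, the force and the opening at its end, in the units of the state.
- telemetry.sense(): the state, without advancing time (a new reading comes with each control period).
- eyes.capture(name): name is "side" or "top"; returns a dict with "frame" (420x560x3 uint8, red, green, blue), "fx", "fy", "cx", "cy" (pixels), "view" (4x4, takes a point from world to camera coordinates). Camera axes: x right, y up, looking along -z (the intrinsics and any distortion apply to the point x, -y, -z); pixel columns grow to the right and rows downward; lengths in mm; the calibration is good to about 2 mm. A picture is of the moment at which its call begins. There is no depth.
- ctrl.finish_job(): hands the job in, once; it reports no verdict.
Trained networks look in a picture, given as the dict that the camera call returned (one of the last four; its "shot" number tells which), for a name from the list of things; names that differ only in an ending like _2 or _b are one class to them, and where a whole thing is asked for, a point or a joint stands for the part that bears it (a point fixed in the world has none). Each returns a list of dicts, best first, with "confidence" (0 to 1); they miss things now and then, are a little off and sometimes report something else, mostly with a low value. They report only what shows in the picture. A call takes as long as a camera call.
- nets.spot_in(name, picture): "rect" ([left, top, right, bottom] in pixels, round what is visible of it).
The state is a dict: "time_s": time; "joints": joint angles; "dq": joint speeds; "tau": joint torques, N m; "eef_pos": TCP position; "ee_rot": TCP orientation; "force": force on the tool from outside, world axes, zero at the start; "wrist_torque": the same for the moment, N m; "grip_width": opening from 0.0 (shut) to 1.0 (fully open).
Only numpy, scipy, OpenCV 4.12 (cv2) and the standard library are available. Lean on these libraries where they do the work, as an engineer would, in place of code of your own. Each camera call takes 0.05 s, during which the arm holds its last target. There are 200 camera calls.

### The job

Open the white specimen vault with its lever: with your fingertips push the lever lengthwise at its upturned end plate until its toe is home under the lid's overhanging lip, then press the red pad down until the long end rests on the rubber stop and the steel lid stands open. Finish while still holding it down there, so that the lid stays up. Touch the lid with nothing but the lever, do not lift the lever off its stand, and leave the things standing around undisturbed.

Things in the scene. Friction and masses are not known exactly. Their poses are not given: they have to be found in the camera images.
- rig: fixed grey base plate 440 x 84 x 8 mm with a fork stand and a white box, the vault (90 x 120 mm, 85 mm high). Origin on the worktop under the fulcrum bar (its top at z = 78 mm); +x points along the base to the vault, whose front wall at x = 103 mm stops the toe; z up. The lever's long end lies towards -x. The fork's cheeks (29 mm apart, 44 mm long, up to z = 110 mm) guide the lever
- stop_top (a point): middle of the top of the black rubber stop (24 mm across) on the base, 30 mm above the worktop, under the lever's long end
- rest_top (a point): middle of the top of the toe rest, the dark ledge before the vault's front wall, 52 mm above the worktop, on which the toe lies and slides
- lip (a point): middle of the under edge of the closed lid's front lip (x = 78, z = 85 mm in the rig's frame; a fixed point, it does not rise with the lid). The lip overhangs the vault's front wall by 25 mm. Home: the toe pushed at least 10 mm beyond this edge; the wall is 25 mm beyond it
- lid (a joint): opening angle of the vault's steel lid (115 x 124 x 14 mm, about 1.5 kg, hinged on the side away from the lever, yellow panel on top): 0 shut, grows as the lip rises, about 0.3 rad with the lever on the rubber stop (0.25 if its toe is barely home). It falls shut by itself
- lever: loose lever on the fulcrum bar, 316 x 26 mm: heavy steel toe, 8 mm thick handle. Origin on its underside, 100 mm from the toe tip, 216 mm from the end plate's outer face; x along it to the toe, z up. Toe-heavy, so the long end stands up (slope 0.25 to 0.4 rad); at the start its toe is some 6 to 25 mm short of the lip edge. Sliding takes about 3 N; pressing the pad about 1, then 5 to 10 N, and it sinks about 90 mm
- lever_end (a point): middle of the outer face of the lever's upturned end plate (26 mm wide, 28 mm tall): the face to push, towards the vault
- red_pad: origin in the middle of the top of the red pad (44 x 24 mm) on the lever's long end: the place to press. The end plate is 45 mm farther out and rises 17 mm above the pad. Lever on the stop: about 45 mm above the worktop
- lever_toe (a point): middle of the lever's toe tip (blade 26 mm wide, 14 mm thick)
- lever_mid (a point): the lever's origin as a point (on its underside)
- blue_mount: bystander, not to be disturbed: blue resin specimen puck with a metal top, 30 mm across, 16 mm high; origin at the centre of its underside
- cream_mount: bystander, not to be disturbed: cream resin specimen puck, 30 mm across, 22 mm high; origin at the centre of its underside
- gauge_block: bystander, not to be disturbed: grey steel gauge block 60 x 34 x 24 mm; origin at the centre of its underside
- loupe: bystander, not to be disturbed: black eye loupe, 39 mm across, 41 mm high; origin at the centre of its underside
- petri_dish: bystander, not to be disturbed: glass dish 64 mm across, 14 mm high; origin at the centre of its underside
- lens_case_b: bystander, not to be disturbed: cream screw-cap case with a black cap, 39 mm across, 50 mm high; origin at the centre of its underside

How it is judged:
By the outcome, as a careful person would: the job done as asked, in the order asked, and still so for the second after the job is handed in, while the arm keeps its last pose, push and grip.
It also fails if it takes over 42 s, if anything falls off the work surface, if the arm or the gripper's body presses on something with over 40 N, if the wrist force passes 120 N, or if a joint passes its speed limit or range.

## Working session

There is one attempt and no reset: what is moved stays moved. The work goes in short steps, Python scripts to look and compute and a tool call to move; the robot and the scene stay as the last step left them, time stands still between calls to the robot, and variables do not carry over. Pictures are saved under pics/ and viewed, about 8 in all and at most 12, crops included, and the job is handed in when it is done.

Besides the shell and the picture viewer there is one more tool, called by a JSON object that holds its "api" and its "payload", one argument or row to a line. drive_tool: Moves the arm, as the interface text tells. Scaled input: -1 to 1 covers 0.12 m each way for a shift and 0.5 rad each way for a turn. Its arguments: {"type":"object","properties":{"series":{"type":"string"},"newtons":{"type":"number"}},"required":["series"]}

```bash
mkdir -p pics
cat > h.py <<'E'
import numpy as np, cv2
from rig import telemetry, eyes, ctrl, nets
from scipy.spatial.transform import Rotation as R
def snap(n,fn=None):
    p=eyes.capture(n)
    if fn: cv2.imwrite('pics/'+fn,p['frame'][:,:,::-1])
    return p
def proj(p,X):
    c=(p['view']@np.append(X,1))[:3]
    return np.array([p['cx']+p['fx']*c[0]/-c[2],p['cy']+p['fy']*-c[1]/-c[2]])
def ray(p,uv):
    V=p['view'];d=np.array([(uv[0]-p['cx'])/p['fx'],-(uv[1]-p['cy'])/p['fy'],-1])
    o=-V[:3,:3].T@V[:3,3];d=V[:3,:3].T@d
    return o,d/np.linalg.norm(d)
def onz(p,uv,z):
    o,d=ray(p,uv);return o+d*(z-o[2])/d[2]
def tri(obs):
    A=np.zeros((3,3));b=np.zeros(3)
    for p,uv in obs:
        o,d=ray(p,uv);M=np.eye(3)-np.outer(d,d);A+=M;b+=M@o
    return np.linalg.solve(A,b)
E
python3 - <<'E'
from h import *
np.set_printoptions(precision=1,suppress=True)
s=telemetry.sense();print(s['time_s'],s['eef_pos'],s['ee_rot'],s['force'],s['grip_width'],ctrl.grip_depth)
P={n:snap(n,n+'0.png') for n in('side','top')}
for n,p in P.items():
    print(n,[k for k in p if k!='frame'],p['fx'],p['fy'],p['cx'],p['cy'],p['view'])
    for t in 'rig stop_top rest_top lip lid lever lever_end red_pad lever_toe lever_mid blue_mount cream_mount gauge_block loupe petri_dish lens_case_b'.split():
        try: print(t,[(np.round(d['rect']).astype(int).tolist(),round(d['confidence'],2)) for d in nets.spot_in(t,p)[:2]])
        except Exception as e: print(t,e)
E
```

```text
0.0 [184.7 491.1 230.7] [-0.   0.2  1.  -0. ] [-0.6 -0.3 -0.4] 0.9972187893356967 18.700000000000003
side ['fx', 'fy', 'cx', 'cy', 'view', 'shot'] 523.904235440787 523.904235440787 274.9300922846397 210.99416822733733 [[   -1.     -0.1    -0.    571.7]
 [    0.     -0.6     0.8  -147.4]
 [   -0.1     0.8     0.6 -1009. ]
 [    0.      0.      0.      1. ]]
rig [([230, 162, 294, 345], 0.68)]
stop_top [([231, 164, 294, 346], 0.74), ([316, 196, 330, 221], 0.61)]
rest_top [([195, 279, 220, 308], 0.68), ([231, 162, 297, 344], 0.58)]
lip [([232, 167, 297, 347], 0.87)]
lid [([237, 164, 293, 200], 0.96), ([232, 161, 295, 346], 0.57)]
lever [([240, 208, 269, 267], 0.75)]
lever_end [([237, 209, 271, 270], 0.89), ([232, 163, 297, 348], 0.46)]
red_pad [([248, 248, 264, 255], 0.45)]
lever_toe [([240, 207, 270, 269], 0.81), ([240, 167, 293, 200], 0.58)]
lever_mid [([237, 211, 268, 269], 0.86), ([296, 255, 316, 273], 0.17)]
blue_mount [([211, 215, 221, 228], 0.66)]
cream_mount [([297, 257, 316, 273], 0.51)]
gauge_block [([195, 279, 220, 310], 0.83), ([231, 166, 296, 345], 0.62)]
loupe [([311, 296, 
[... 383 characters left out ...]
]
 [    0.      0.      0.      1. ]]
rig [([193, 158, 397, 221], 0.66)]
stop_top [([191, 158, 395, 222], 0.68)]
rest_top [([191, 159, 396, 220], 0.77)]
lip [([190, 160, 397, 217], 0.93)]
lid [([337, 158, 395, 218], 0.89)]
lever [([178, 182, 329, 198], 0.64)]
lever_end [([181, 182, 329, 197], 0.79)]
red_pad [([196, 182, 218, 196], 0.8)]
lever_toe [([279, 124, 310, 153], 0.62), ([180, 178, 329, 196], 0.6)]
lever_mid [([178, 179, 331, 199], 0.77)]
blue_mount [([331, 135, 347, 150], 0.51)]
cream_mount []
gauge_block [([220, 141, 255, 159], 0.89)]
loupe [([216, 240, 233, 259], 0.55)]
petri_dish [([280, 123, 310, 151], 0.91)]
lens_case_b [([349, 242, 368, 259], 0.62), ([336, 156, 398, 221], 0.5)]
```

Run:
```python
import cv2,numpy as np
a=cv2.imread('pics/side0.png')[120:380,150:380];b=cv2.imread('pics/top0.png')[100:280,150:430]
cv2.imwrite('pics/a0.png',cv2.resize(a,None,fx=2.3,fy=2.3,interpolation=cv2.INTER_CUBIC))
cv2.imwrite('pics/b0.png',cv2.resize(b,None,fx=2.8,fy=2.8,interpolation=cv2.INTER_CUBIC))
```

```text
(no output)
```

View pics/a0.png

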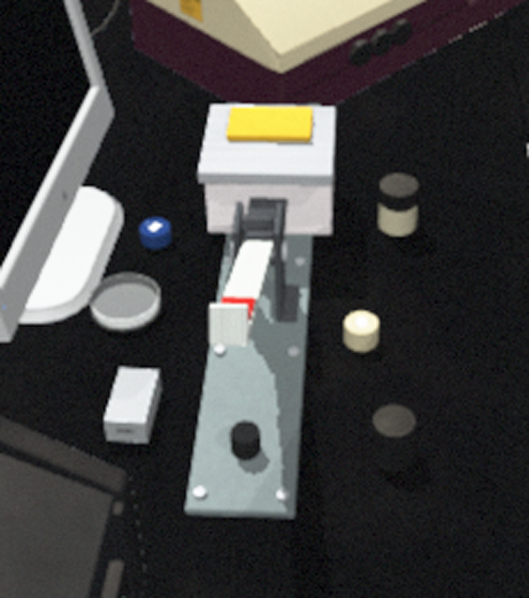

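View pics/b0.png

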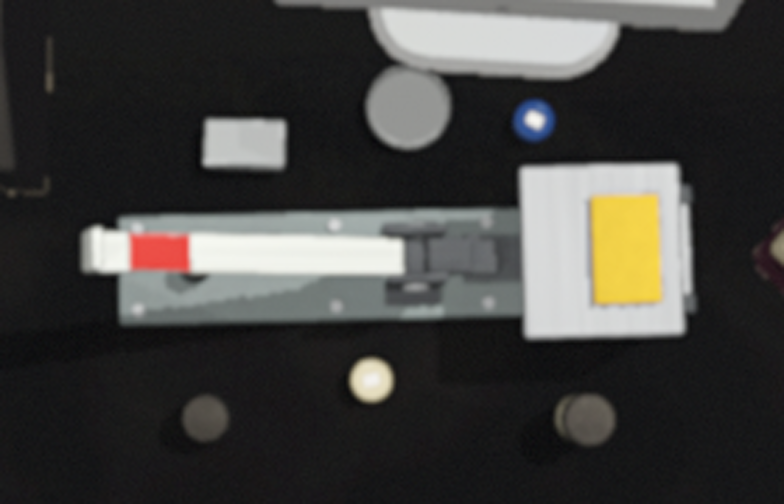

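```bash
cat > m1.py <<'E'
from h import *
np.set_printoptions(precision=1,suppress=True)
P={n:snap(n) for n in('side','top')}
T=lambda x,y:(150+x/2.8,100+y/2.8)
S=lambda x,y:(150+x/2.3,120+y/2.3)
t,s=P['top'],P['side']
print('lid99',[onz(t,T(*q),99) for q in((519,166),(524,338),(680,164),(686,335))])
print('lid side 85',[onz(s,S(*q),85) for q in((199,180),(334,180))])
print('plate8',[onz(t,T(*q),8) for q in((119,217),(121,325))])
print('plate8 side',[onz(s,S(*q),8) for q in((187,513),(296,516))])
print('stop30 side',onz(s,S(245,433),30))
print('pad',tri([(t,T(160,252)),(s,S(239,304))]))
print('plate top ctr',tri([(t,T(92,250)),(s,S(228,305))]))
print('plate ctr side/top', onz(s,S(228,323),130))
for n in('side','top'): print(n,[(nn,[round(v) for v in d['rect']],round(d['confidence'],2)) for nn in('red_pad','lever','lens_case_b','loupe','cream_mount') for d in nets.spot_in(nn,P[n])[:2]])
E
python3 m1.py
```

```text
lid99 [array([ 661.3, -150.8,   99. ]), array([ 535.3, -149.9,   99. ]), array([ 659.7, -269.2,   99. ]), array([ 534.1, -268.3,   99. ])]
lid side 85 [array([ 661. , -155.6,   85. ]), array([ 536.3, -159. ,   85. ])]
plate8 [array([642. , 155.1,   8. ]), array([556.9, 155.1,   8. ])]
plate8 side [array([639.9, 162. ,   8. ]), array([557.4, 161.6,   8. ])]
stop30 side [599.9 100.6  30. ]
pad [598.5 104.6 170.3]
plate top ctr [599.4 145.  206.3]
plate ctr side/top [610.1  81.9 130. ]
side [('red_pad', [240, 210, 270, 268], 0.31), ('lever', [242, 213, 266, 267], 0.94), ('lens_case_b', [317, 199, 330, 221], 0.95), ('loupe', [310, 296, 334, 324], 0.95), ('cream_mount', [295, 254, 315, 275], 0.79)]
top [('red_pad', [194, 182, 218, 196], 0.82), ('lever', [178, 182, 330, 196], 0.58), ('lens_case_b', [349, 242, 369, 261], 0.57), ('loupe', [216, 240, 233, 257], 0.72), ('cream_mount', [276, 230, 291, 241], 0.42)]
```

Run:
```python
import cv2,numpy as np
a=cv2.imread('pics/side0.png');b=cv2.imread('pics/top0.png')
f=lambda i:(255*(cv2.resize(i,(400,300))/255.)**.5).astype('uint8')
cv2.imwrite('pics/full.png',np.hstack([f(a),f(b)]))
```

```text
(no output)
```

View pics/full.png

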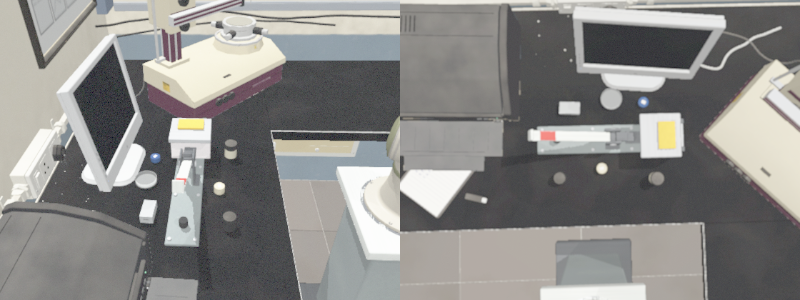

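```bash
cat > pad.py <<'E'
from h import *
np.set_printoptions(precision=1,suppress=True)
def red(p):
    f=p['frame'].astype(int);m=(f[...,0]>110)&(f[...,1]<60)&(f[...,2]<60)
    m[:, :]&=True
    n,l,st,c=cv2.connectedComponentsWithStats(m.astype('uint8'))
    i=1+np.argmax(st[1:,4]);ys,xs=np.where(l==i)
    return c[i],st[i],cv2.boxPoints(cv2.minAreaRect(np.c_[xs,ys].astype('float32')))
if __name__=='__main__':
    s,t=snap('side'),snap('top')
    a,b=red(s),red(t);print(a,b)
    print('pad c',tri([(s,a[0]),(t,b[0])]))
    print(telemetry.sense()['force'])
E
python3 pad.py
```

```text
Traceback (most recent call last):
  File "pad.py", line 11, in <module>
    a,b=red(s),red(t);print(a,b)
               ~~~^^^
  File "pad.py", line 7, in red
    i=1+np.argmax(st[1:,4]);ys,xs=np.where(l==i)
        ~~~~~~~~~^^^^^^^^^^
ValueError: attempt to get argmax of an empty sequence
```

```bash
sed -i 's/m=(f.*$/m=(f[...,0]>90)\&(f[...,0]>2.2*f[...,1])\&(f[...,0]>2.2*f[...,2])/; s/^    m\[.*$/    m[:155]=0/' pad.py; python3 pad.py
python3 - <<'E'
from h import *
np.set_printoptions(precision=1,suppress=True)
s,t=snap('side'),snap('top')
for z in(0,60,120): print(z,'side printer corner',onz(s,(206,333),z),'top',onz(t,(147,165),z),onz(t,(147,235),z))
q=telemetry.sense();print(R.from_quat(np.roll(q['ee_rot'],-1)).as_matrix())
E
```

```text
(array([255. , 251.2]), array([247, 250,  14,   7,  32], dtype=int32), array([[247. , 250. ],
       [249.8, 245. ],
       [260.8, 251. ],
       [258. , 256. ]], dtype=float32)) (array([206.6, 190. ]), array([197, 185,  20,  11, 218], dtype=int32), array([[197., 185.],
       [216., 185.],
       [216., 195.],
       [197., 195.]], dtype=float32))
pad c [597.5 105.3 173.1]
[ 0.3 -0.2 -0.1]
0 side printer corner [689.2 135.5  -0. ] top [673.5 256.3   0. ] [518.4 258.4   0. ]
60 side printer corner [675.6 183.4  60. ] top [665.2 242.8  60. ] [517.8 244.8  60. ]
120 side printer corner [662.  231.3 120. ] top [656.9 229.3 120. ] [517.2 231.1 120. ]
[[-0.9  0.4 -0. ]
 [ 0.4  0.9 -0. ]
 [-0.  -0.  -1. ]]
```

```bash
cat >> h.py <<'E'
def tool(th):  # tool y along +y world, leaning body toward -y by th
    z=np.array([0,np.sin(th),-np.cos(th)]);x=np.array([-1.,0,0]);y=np.cross(z,x)
    return R.from_matrix(np.c_[x,y,z])
def rows(targets):
    """targets: (x,y,z,th) -> normalised rows from the current pose"""
    q=telemetry.sense();r=R.from_quat(np.roll(q['ee_rot'],-1));p=np.array(q['eef_pos'])
    print('t',round(q['time_s'],2),'pos',np.round(p,1),'F',np.round(q['force'],1),'grip',round(q['grip_width'],2),'tilt',np.round(np.arctan2(r.as_matrix()[1,2],-r.as_matrix()[2,2]),3))
    for t in targets:
        d=r.inv().apply(np.array(t[:3])-p)/120;w=(r.inv()*tool(t[3])).as_rotvec()/.5
        print(t,'|',np.round(d,3),np.round(w,3))
def lever(D,e0=(599,-75)):
    """toe horizontal distance D -> th, plate middle (y,z), pad (y,z)"""
    th=np.arctan2(26,D);e=100-np.hypot(D,26)
    f=lambda a,h:(e0[1]+(a+e)*np.cos(th)-h*np.sin(th),78+(a+e)*np.sin(th)+h*np.cos(th))
    return th,np.array(f(216,14)),np.array(f(171,11))
E
python3 - <<'E'
from h import *
rows([(270,400,290,0.),(340,320,290,0),(430,250,290,.2)])
for D in(56,58,60,70,80,90,100,103): print(D,*[np.round(v,2) for v in lever(D)])
t=snap('top');s=snap('side')
th,c,p=lever(57.6);print('pred pad px',proj(t,(598.5,*p)),proj(s,(598.5,*p)),'plate mid',proj(s,(598.5,*c)),proj(t,(598.5,*c)))
print(onz(t,(206.6,190),172))
E
```

```text
t 2.6 pos [184.9 491.4 231.3] F [ 0.7  0.3 -0.5] grip 1.0 tilt -0.0
(270, 400, 290, 0.0) | [-0.932 -0.463 -0.489] [-0.   -0.   -0.72]
(340, 320, 290, 0) | [-1.713 -0.882 -0.489] [-0.   -0.   -0.72]
(430, 250, 290, 0.2) | [-2.62  -1.163 -0.489] [-0.396  0.072 -0.717]
56 0.43 [149.72 197.77] [110.17 176.1 ]
58 0.42 [149.63 194.04] [109.79 172.89]
60 0.41 [149.38 190.49] [109.28 169.84]
70 0.36 [146.35 175.15] [105.21 156.67]
80 0.31 [141.2  162.99] [ 99.33 146.22]
90 0.28 [134.7  153.15] [ 92.3  137.78]
100 0.25 [127.31 145.07] [ 84.51 130.84]
103 0.25 [124.96 142.92] [ 82.07 128.99]
pred pad px [204.17004439 190.16210233] [253.34089957 252.91506285] plate mid [250.52140167 260.29455947] [181.28827542 189.76822786]
[598.81831556 105.44943219 172.        ]
```

{"api": "drive_tool", "payload": {
  "series": "-0.93 -0.46 -0.49 0 0 -0.72 0; -0.93 -0.46 -0.49 0 0 -0.72 0; -0.93 -0.46 -0.49 0 0 -0.72 0; -0.93 -0.46 -0.49 0 0 -0.72 0; -0.93 -0.46 -0.49 0 0 -0.72 0",
  "newtons": 60
}}

```text
time_s: 3.2
eef_pos: [270.2, 400.2, 290.2]
ee_rot: [0.0, 0.001, 1.0, 0.0]
force: [-0.8, -0.6, -0.4]
grip_width: 0.142
```

```bash
python3 -c "
from h import *
rows([(375,300,290,0.),(430,250,290,.2)])"
```

```text
t 3.2 pos [270.2 400.2 290.2] F [-0.8 -0.6 -0.4] grip 0.14 tilt 0.001
(375, 300, 290, 0.0) | [-0.875 -0.833  0.002] [ 0.001  0.    -0.005]
(430, 250, 290, 0.2) | [-1.335e+00 -1.249e+00  1.000e-03] [-0.399  0.001 -0.004]
```

{"api": "drive_tool", "payload": {
  "series": "-0.9 -0.9 0 0 0 0 0; -0.9 -0.9 0 0 0 0 0; -0.9 -0.9 0 0 0 0 0; -0.9 -0.9 0 0 0 0 0; -0.9 -0.9 0 0 0 0 0"
}}

```text
time_s: 3.7
eef_pos: [377.8, 292.2, 289.4]
ee_rot: [-0.001, 0.002, 1.0, 0.0]
force: [-0.4, 0.5, 0.3]
grip_width: -0.004
```

{"api": "drive_tool", "payload": {
  "series": "-0.95 -0.8 0 0 0 0 0; -0.95 -0.8 0 0 0 0 0; -0.95 -0.8 0 0 0 0 0; -0.95 -0.8 0 0 0 0 0; -0.95 -0.8 0 0 0 0 0"
}}

```text
time_s: 4.2
eef_pos: [490.8, 197.1, 288.5]
ee_rot: [-0.002, 0.001, 1.0, 0.0]
force: [0.3, 0.6, 0.0]
grip_width: -0.001
```

```bash
python3 -c "
from h import *
rows([(599,190,260,.3),(599,190,200,.35),(599,190,185,.38)])"
```

```text
t 4.2 pos [490.8 197.1 288.5] F [0.3 0.6 0. ] grip -0.0 tilt 0.001
(599, 190, 260, 0.3) | [-0.903 -0.057  0.234] [-0.599 -0.005 -0.007]
(599, 190, 200, 0.35) | [-0.905 -0.057  0.734] [-0.699 -0.005 -0.007]
(599, 190, 185, 0.38) | [-0.905 -0.057  0.859] [-0.759 -0.005 -0.007]
```

{"api": "drive_tool", "payload": {
  "series": "-0.9 -0.05 0.2 -0.3 0 0 0; -0.9 -0.05 0.2 -0.6 0 0 0; -0.9 -0.05 0.2 -0.75 0 0 0; -0.9 -0.05 0.5 -0.75 0 0 0; -0.9 -0.05 0.8 -0.75 0 0 0; -0.9 -0.05 0.86 -0.75 0 0 0; -0.9 -0.05 0.86 -0.75 0 0 0"
}}

```text
time_s: 4.9
eef_pos: [597.4, 192.9, 185.0]
ee_rot: [-0.002, 0.001, 0.982, 0.187]
force: [-0.5, -0.2, 0.8]
grip_width: 0.002
```

Run:
```python
from h import *
rows([(599,185,187,.375),(599,150,187,.375)])
s=snap('side','s1.png');t=snap('top','t1.png')
f=lambda i,k:cv2.resize(i[:,:,::-1],(400,400),interpolation=cv2.INTER_CUBIC)
a=s['frame'][150:310,170:330];b=t['frame'][110:270,100:260]
cv2.imwrite('pics/c1.png',np.hstack([f(a,3),f(b,3)]))
p=telemetry.sense()['eef_pos'];print(proj(s,p),proj(t,p))
```

```text
t 4.9 pos [597.4 192.9 185. ] F [-0.5 -0.2  0.8] grip 0.0 tilt 0.376
(599, 185, 187, 0.375) | [-0.013 -0.055 -0.039] [ 0.002 -0.008 -0.005]
(599, 150, 187, 0.375) | [-0.014 -0.326 -0.147] [ 0.002 -0.008 -0.005]
[248.07557544 283.88407704] [159.15644138 190.64489507]
```

View pics/c1.png

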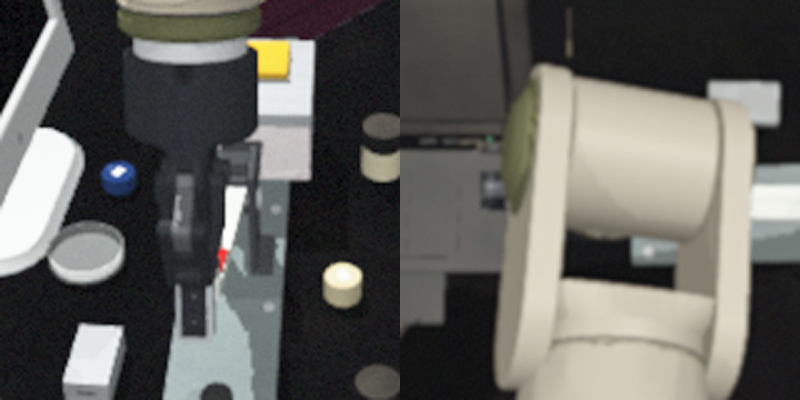

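{"api": "drive_tool", "payload": {
  "series": "-0.01 -0.06 -0.1 0 0 0 0; -0.01 -0.13 -0.1 0 0 0 0; -0.01 -0.13 -0.1 0 0 0 0; -0.01 -0.13 -0.1 0 0 0 0"
}}

```text
time_s: 5.4
eef_pos: [599.9, 172.8, 192.7]
ee_rot: [0.0, 0.001, 0.982, 0.187]
force: [-1.1, 0.5, -0.0]
grip_width: -0.001
```

{"api": "drive_tool", "payload": {
  "series": "0 -0.015 0 0 0 0 0; 0 -0.03 0 0 0 0 0; 0 -0.03 0 0 0 0 0"
}}

```text
time_s: 5.7
eef_pos: [599.8, 169.3, 191.2]
ee_rot: [-0.0, 0.001, 0.982, 0.187]
force: [-0.1, 0.4, 0.5]
grip_width: -0.0
```

{"api": "drive_tool", "payload": {
  "series": "0 -0.015 0 0 0 0 0; 0 -0.03 0 0 0 0 0; 0 -0.03 0 0 0 0 0"
}}

```text
time_s: 6.0
eef_pos: [599.8, 166.0, 189.8]
ee_rot: [-0.0, 0.001, 0.982, 0.187]
force: [-0.2, 1.2, -0.3]
grip_width: -0.002
```

{"api": "drive_tool", "payload": {
  "series": "0 -0.015 0 0 0 0 0; 0 -0.03 0 0 0 0 0; 0 -0.03 0 0 0 0 0"
}}

```text
time_s: 6.3
eef_pos: [599.7, 162.4, 188.3]
ee_rot: [-0.0, 0.001, 0.982, 0.187]
force: [-0.3, 1.0, -0.4]
grip_width: -0.001
```

{"api": "drive_tool", "payload": {
  "series": "0 -0.015 0 0 0 0 0; 0 -0.03 0 0 0 0 0; 0 -0.03 0 0 0 0 0"
}}

```text
time_s: 6.6
eef_pos: [599.7, 158.7, 186.8]
ee_rot: [-0.0, 0.002, 0.982, 0.187]
force: [0.2, 1.6, -1.1]
grip_width: 0.003
```

Run:
```python
from h import *
rows([])
s=snap('side','s2.png')
a=s['frame'][195:300,215:315,::-1]
cv2.imwrite('pics/c2.png',cv2.resize(a,None,fx=6,fy=6,interpolation=cv2.INTER_CUBIC)[:600])
```

```text
t 6.6 pos [599.7 158.7 186.8] F [ 0.2  1.6 -1.1] grip 0.0 tilt 0.376
```

View pics/c2.png

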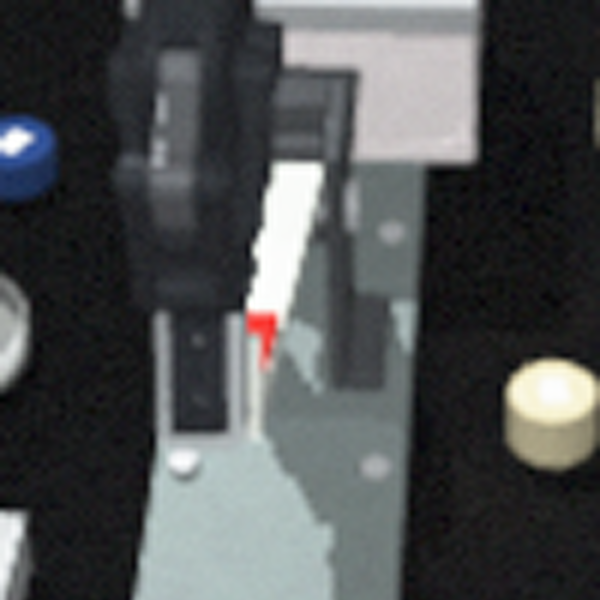

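{"api": "drive_tool", "payload": {
  "series": "0 -0.015 0 0 0 0 0; 0 -0.03 0 0 0 0 0; 0 -0.03 0 0 0 0 0"
}}

```text
time_s: 6.95
eef_pos: [599.7, 155.1, 185.3]
ee_rot: [-0.0, 0.002, 0.982, 0.187]
force: [0.4, 1.6, -0.8]
grip_width: 0.002
```

{"api": "drive_tool", "payload": {
  "series": "0 -0.015 0 0 0 0 0; 0 -0.03 0 0 0 0 0; 0 -0.03 0 0 0 0 0"
}}

```text
time_s: 7.25
eef_pos: [599.7, 151.4, 183.8]
ee_rot: [-0.001, 0.002, 0.982, 0.186]
force: [-0.3, 0.4, -0.6]
grip_width: -0.002
```

```bash
cat > look.py <<'E'
from h import *;from pad import red
import sys
rows([])
s=snap('side','s_%s.png'%sys.argv[1]);c,st,b=red(s);print('red rect',st,c)
f=s['frame'][225:295,225:290]
m=(f.min(2)>130);ys,xs=np.where(m)
for y in range(0,70,4):
    x=np.where(m[y])[0];print(y+225,(x.min()+225,x.max()+225) if len(x) else None,end=' ')
E
python3 look.py 3
```

```text
t 7.25 pos [599.7 151.4 183.8] F [-0.3  0.4 -0.6] grip -0.0 tilt 0.375
red rect [257 246   4   8  20] [258.8 248.6]
225 (np.int64(260), np.int64(268)) 229 (np.int64(259), np.int64(274)) 233 (np.int64(258), np.int64(281)) 237 (np.int64(258), np.int64(265)) 241 (np.int64(257), np.int64(264)) 245 (np.int64(256), np.int64(282)) 249 (np.int64(242), np.int64(266)) 253 (np.int64(242), np.int64(268)) 257 (np.int64(242), np.int64(268)) 261 (np.int64(242), np.int64(259)) 265 (np.int64(242), np.int64(259)) 269 (np.int64(241), np.int64(260)) 273 (np.int64(241), np.int64(279)) 277 (np.int64(240), np.int64(265)) 281 (np.int64(240), np.int64(267)) 285 (np.int64(239), np.int64(270)) 289 (np.int64(238), np.int64(270)) 293 (np.int64(238), np.int64(270))
```

Run:
```python
import cv2,numpy as np
f=lambda n:cv2.resize(cv2.imread('pics/'+n)[195:295,215:281],(396,600),interpolation=cv2.INTER_CUBIC)
cv2.imwrite('pics/c3.png',np.hstack([f('s2.png'),f('s_3.png')]))
```

```text
(no output)
```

View pics/c3.png

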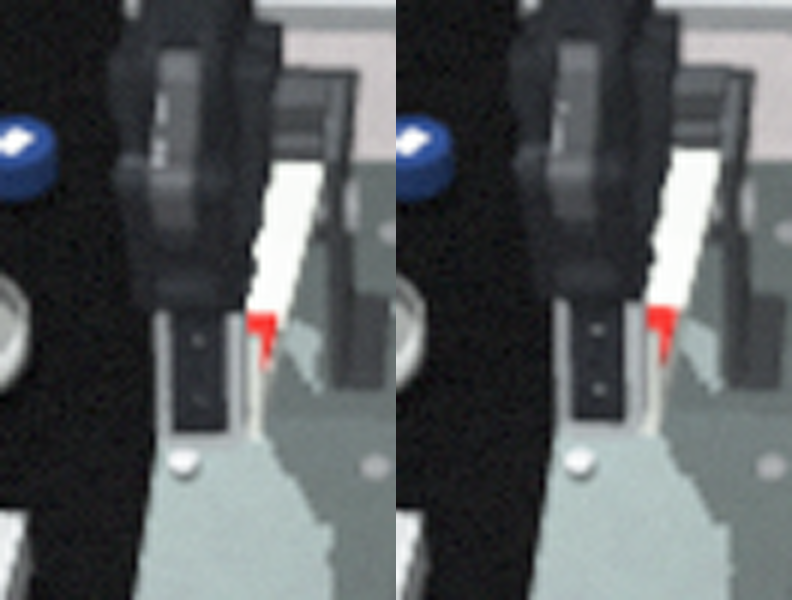

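```bash
cat > est.py <<'E'
from h import *
import sys
def brow(im,x0,x1):
    """sub-pixel row of dark->white handle edge, median over columns"""
    g=cv2.cvtColor(im,cv2.COLOR_BGR2GRAY).astype(float);o=[]
    for x in range(x0,x1):
        c=g[212:240,x];i=np.where((c[:-1]<130)&(c[1:]>=130))[0]
        if len(i): i=i[0];o.append((round(212+i+(130-c[i])/(c[i+1]-c[i]),1)))
    return o
def model(p,D,b,e0=-77,x=598.8):
    th=np.arctan2(26,D);e=100-np.hypot(D,26);a=b+e
    return proj(p,(x,e0+a*np.cos(th)-8*np.sin(th),78+a*np.sin(th)+8*np.cos(th)))
if __name__=='__main__':
    s,t=snap('side'),snap('top')
    for n in sys.argv[1:]: print(n,brow(cv2.imread('pics/'+n),261,269))
    for b in(0,5,10,-5): print(b,np.round(model(t,57.6,b),1),[(D,np.round(model(s,D,b)[1],1)) for D in(54,57.6,65,75,85,95,103)])
E
python3 est.py side0.png s2.png s_3.png
```

```text
side0.png [np.float64(223.5), np.float64(223.5), np.float64(223.6), np.float64(223.9), np.float64(223.9), np.float64(223.9), np.float64(223.8), np.float64(224.3)]
s2.png [np.float64(221.3), np.float64(221.3), np.float64(221.2), np.float64(221.3), np.float64(221.3), np.float64(221.3), np.float64(221.3), np.float64(221.6)]
s_3.png [np.float64(219.1), np.float64(219.1), np.float64(219.2), np.float64(219.2), np.float64(219.2), np.float64(219.2), np.float64(219.3), np.float64(219.4)]
0 [285.6 191. ] [(54, np.float64(225.8)), (57.6, np.float64(225.9)), (65, np.float64(225.7)), (75, np.float64(224.7)), (85, np.float64(223.3)), (95, np.float64(221.6)), (103, np.float64(220.0))]
5 [283.4 191. ] [(54, np.float64(226.5)), (57.6, np.float64(226.6)), (65, np.float64(226.5)), (75, np.float64(225.6)), (85, np.float64(224.3)), (95, np.float64(222.6)), (103, np.float64(221.0))]
10 [281.2 190.9] [(54, np.float64(227.1)), (57.6, np.float64(227.3)), (65, np.float64(227.3)), (75, np.float64(226.5)), (85, np.float64(225.3)), (95, np.float64(223.6)), (103, np.float64(222.1))]
-5 [287.8 191. ] [(54, np.float64(225.2)), (57.6, np.float64(225.2)), (65, np.float64(224.9)), (75, np.float64(223.9)), (85, np.float64(222.4)), (95, np.float64(220.6)), (103, np.float64(218.9))]
```

Run:
```python
from est import *
s,t=snap('side'),snap('top')
for e0 in(-77,-75):
  for b in(-18,-22): print(e0,b,np.round(model(t,57.6,b,e0),1),[(D,np.round(model(s,D,b,e0)[1],1)) for D in(52,57.6,65,70,75,80,85,95,103)])
```

```text
-77 -18 [293.5 191.1] [(52, np.float64(223.7)), (57.6, np.float64(223.5)), (65, np.float64(222.9)), (70, np.float64(222.3)), (75, np.float64(221.6)), (80, np.float64(220.8)), (85, np.float64(219.9)), (95, np.float64(218.0)), (103, np.float64(216.3))]
-77 -22 [295.3 191.1] [(52, np.float64(223.2)), (57.6, np.float64(223.0)), (65, np.float64(222.3)), (70, np.float64(221.7)), (75, np.float64(220.9)), (80, np.float64(220.1)), (85, np.float64(219.2)), (95, np.float64(217.2)), (103, np.float64(215.5))]
-75 -18 [292.5 191.1] [(52, np.float64(224.3)), (57.6, np.float64(224.1)), (65, np.float64(223.5)), (70, np.float64(222.9)), (75, np.float64(222.2)), (80, np.float64(221.4)), (85, np.float64(220.6)), (95, np.float64(218.6)), (103, np.float64(216.9))]
-75 -22 [294.3 191.1] [(52, np.float64(223.9)), (57.6, np.float64(223.6)), (65, np.float64(222.9)), (70, np.float64(222.3)), (75, np.float64(221.6)), (80, np.float64(220.7)), (85, np.float64(219.8)), (95, np.float64(217.8)), (103, np.float64(216.1))]
```

{"api": "drive_tool", "payload": {
  "series": "0 -0.015 0.015 0.01 0 0 0; 0 -0.03 0.03 0.02 0 0 0; 0 -0.03 0.03 0.02 0 0 0"
}}

```text
time_s: 7.8
eef_pos: [599.5, 149.6, 178.8]
ee_rot: [-0.001, 0.002, 0.983, 0.181]
force: [-0.9, 0.7, -0.8]
grip_width: 0.001
```

{"api": "drive_tool", "payload": {
  "series": "0 -0.015 0.015 0.01 0 0 0; 0 -0.03 0.03 0.02 0 0 0; 0 -0.03 0.03 0.02 0 0 0"
}}

```text
time_s: 8.1
eef_pos: [599.3, 147.4, 173.7]
ee_rot: [-0.001, 0.002, 0.984, 0.176]
force: [0.5, 1.2, 0.9]
grip_width: -0.0
```

```bash
python3 look.py 4 | head -2; python3 est.py s_4.png | head -1
```

```text
t 8.1 pos [599.3 147.4 173.7] F [0.5 1.2 0.9] grip -0.0 tilt 0.354
red rect [257 250   5   9  28] [259.2 252.7]
s_4.png [np.float64(218.9), np.float64(218.4), np.float64(218.3), np.float64(218.3), np.float64(218.3), np.float64(218.3), np.float64(218.3), np.float64(218.4)]
```

```bash
cat > fit.py <<'E'
from est import *
from scipy.optimize import least_squares
def redtop(im):
    f=im.astype(float);r=f[...,2]-f[...,1];o=[]   # red excess; edge white->red
    for x in range(254,262):
        c=r[236:275,x];i=np.where((c[:-1]<70)&(c[1:]>=70))[0]
        if len(i): i=i[0];o.append(236+i+(70-c[i])/(c[i+1]-c[i]))
    return np.round(o,1)
def feat(p,a,h,th,L,e0=-76,x=598.8):
    """lever point (a outward from origin, h up); L = outward shift of origin from the fulcrum"""
    return proj(p,(x,e0+(a+L)*np.cos(th)-h*np.sin(th),78+(a+L)*np.sin(th)+h*np.cos(th)))
if __name__=='__main__':
    s=snap('side')
    for n in sys.argv[1:]:
        im=cv2.imread('pics/'+n);rt=redtop(im);b=np.median(brow(im,261,269));r=np.median(rt)
        q=least_squares(lambda v:[feat(s,-20,8,*v)[1]-b,feat(s,149,11,*v)[1]-r],[.35,20]).x
        print(n,rt,'edge',b,'th %.3f L %.1f'%tuple(q),'toeD',(100-q[1])*np.cos(q[0]),'toez',78-(100-q[1])*np.sin(q[0]))
E
python3 fit.py side0.png s2.png s_3.png s_4.png
```

```text
side0.png [249.  249.  249.  249.  249.  249.  249.4] edge 223.85000000000002 th 0.421 L 38.9 toeD 55.78413409279085 toez 52.99556621034312
s2.png [246.6 246.6 246.6 246.6 246.6] edge 221.3 th 0.409 L 19.4 toeD 73.9514512600238 toez 45.91972621481078
s_3.png [245.4 245.4 245.4 245.5 245.9] edge 219.2 th 0.391 L 4.4 toeD 88.32610133989289 toez 41.55267198762637
s_4.png [249.3 249.3 249.3 249.3 249.3] edge 218.3 th 0.337 L 1.0 toeD 93.45003537170996 toez 45.29971769213269
```

```bash
cat >> fit.py <<'E'
    print('toe on rest, free of fulcrum')
    for n in sys.argv[1:]:
        im=cv2.imread('pics/'+n);b=np.median(brow(im,261,269));r=np.median(redtop(im))
        def P(a,h,th,D): return (598.8,-76-D+(100+a)*np.cos(th)-h*np.sin(th),52.5+(100+a)*np.sin(th)+h*np.cos(th))
        q=least_squares(lambda v:[proj(s,P(-20,8,*v))[1]-b,proj(s,P(149,11,*v))[1]-r],[.35,60]).x
        print(n,'th %.3f D %.1f'%tuple(q),'z over fulcrum',52.5+q[1]*np.tan(q[0])-78,'plate mid',np.round(P(216,14,*q),1),'pad',np.round(P(171,11,*q),1))
E
python3 fit.py side0.png s2.png s_3.png s_4.png | tail -4
```

```text
side0.png th 0.421 D 56.4 z over fulcrum -0.22821394965889397 plate mid [598.8 150.2 194.5] pad [598.8 110.4 173.3]
s2.png th 0.413 D 65.5 z over fulcrum 3.149320295362429 plate mid [598.8 142.4 192. ] pad [598.8 102.4 171.2]
s_3.png th 0.397 D 74.1 z over fulcrum 5.548753372925347 plate mid [598.8 136.  187.6] pad [598.8  95.6 167.4]
s_4.png th 0.341 D 83.9 z over fulcrum 4.297874658229247 plate mid [598.8 133.2 171.4] pad [598.8  91.8 153.5]
```

{"api": "drive_tool", "payload": {
  "series": "0 0.005 0.03 0.02 0 0 0; 0 0.01 0.06 0.04 0 0 0; 0 0.01 0.09 0.06 0 0 0; 0 0.02 0.12 0.08 0 0 0; 0 0.03 0.15 0.1 0 0 0; 0 0.03 0.15 0.1 0 0 0"
}}

```text
time_s: 8.95
eef_pos: [599.3, 157.5, 158.2]
ee_rot: [-0.001, 0.001, 0.988, 0.151]
force: [-0.3, -0.6, -0.2]
grip_width: 0.003
```

```bash
python3 look.py 5 | head -2; python3 fit.py s_5.png
```

```text
t 8.95 pos [599.3 157.5 158.2] F [-0.3 -0.6 -0.2] grip 0.0 tilt 0.304
red rect [257 256   5  10  37] [259.  259.7]
s_5.png [257.6 255.2 255.3 255.3 255.3] edge 220.25 th 0.300 L 13.1 toeD 82.96883542150175 toez 52.29587275686828
toe on rest, free of fulcrum
s_5.png th 0.301 D 82.7 z over fulcrum 0.13391709044073252 plate mid [598.8 139.  159.4] pad [598.8  96.9 143.2]
```

{"api": "drive_tool", "payload": {
  "series": "0 -0.015 0 0.01 0 0 0; 0 -0.03 0.005 0.02 0 0 0; 0 -0.05 0.015 0.03 0 0 0; 0 -0.07 0.025 0.04 0 0 0; 0 -0.09 0.04 0.05 0 0 0; 0 -0.1 0.045 0.05 0 0 0; 0 -0.1 0.045 0.05 0 0 0"
}}

```text
time_s: 9.75
eef_pos: [599.4, 147.0, 149.5]
ee_rot: [-0.001, 0.002, 0.99, 0.139]
force: [0.4, 0.4, -0.1]
grip_width: 0.001
```

```bash
python3 look.py 6 | head -2; python3 fit.py s_6.png
```

```text
t 9.75 pos [599.4 147.  149.5] F [ 0.4  0.4 -0.1] grip 0.0 tilt 0.279
red rect [257 256   5  10  36] [259.4 259.9]
s_6.png [259.6 255.  254.9 255.  255. ] edge 218.4 th 0.276 L 3.8 toeD 92.54883442494746 toez 51.82325005308253
toe on rest, free of fulcrum
s_6.png th 0.276 D 91.6 z over fulcrum 0.4725793367810667 plate mid [598.8 132.6 152.1] pad [598.8  90.1 137. ]
```

{"api": "drive_tool", "payload": {
  "series": "0 -0.015 0.008 0.01 0 0 0; 0 -0.03 0.015 0.02 0 0 0; 0 -0.045 0.025 0.02 0 0 0; 0 -0.06 0.03 0.03 0 0 0; 0 -0.06 0.03 0.03 0 0 0"
}}

```text
time_s: 10.35
eef_pos: [599.9, 144.1, 146.3]
ee_rot: [0.0, 0.001, 0.991, 0.134]
force: [-1.0, 17.0, 10.1]
grip_width: 0.0
```

```bash
python3 look.py 7 | head -2; python3 fit.py s_7.png
```

```text
t 10.35 pos [599.9 144.1 146.3] F [-1.  17.  10.1] grip 0.0 tilt 0.27
red rect [257 256   6  11  40] [259.5 260.2]
s_7.png [259.7 254.8 254.8 255.  255. ] edge 217.45 th 0.261 L -0.5 toeD 97.13995867946997 toez 52.040908701710066
toe on rest, free of fulcrum
s_7.png th 0.261 D 96.5 z over fulcrum 0.33215270770421057 plate mid [598.8 129.1 147.7] pad [598.8  86.4 133.2]
```

{"api": "drive_tool", "payload": {
  "series": "0 0.05 0 0 0 0 0; 0 0.12 0 0 0 0 0; 0 0.12 -0.2 0 0 0 0; 0 0.12 -0.45 0 0 0 0; 0 0.12 -0.45 0 0 0 0"
}}

```text
time_s: 10.95
eef_pos: [601.3, 142.9, 205.9]
ee_rot: [0.004, 0.001, 0.991, 0.134]
force: [-0.0, 0.2, 0.3]
grip_width: -0.002
```

```bash
python3 look.py 8 | head -2; python3 fit.py s_8.png; python3 -c "
from h import *
rows([(599,86,185,.25),(599,86,150,.25)])"
```

```text
t 10.95 pos [601.3 142.9 205.9] F [-0.   0.2  0.3] grip -0.0 tilt 0.268
red rect [248 256  15   9 120] [254.9 260. ]
s_8.png [254.6 254.6 254.8 255.  255.1 255.  255.  255. ] edge 217.4 th 0.260 L -0.8 toeD 97.37535549727502 toez 52.05784900078422
toe on rest, free of fulcrum
s_8.png th 0.261 D 96.8 z over fulcrum 0.3204889987707986 plate mid [598.8 128.9 147.5] pad [598.8  86.2 133. ]
t 11.05 pos [599.9 143.5 202.1] F [-0.3 -0.1 -1.2] grip -0.0 tilt 0.269
(599, 86, 185, 0.25) | [ 0.006 -0.5    0.01 ] [ 0.038  0.003 -0.004]
(599, 86, 150, 0.25) | [ 0.006 -0.577  0.291] [ 0.038  0.003 -0.004]
```

{"api": "drive_tool", "payload": {
  "series": "0 -0.25 0 0.02 0 0 0; 0 -0.5 0 0.04 0 0 0; 0 -0.54 0.15 0.04 0 0 0; 0 -0.58 0.29 0.04 0 0 0; 0 -0.58 0.29 0.04 0 0 0; 0 -0.58 0.29 0.04 0 0 0"
}}

```text
time_s: 11.65
eef_pos: [599.6, 85.8, 149.7]
ee_rot: [-0.0, 0.001, 0.992, 0.124]
force: [-0.2, -0.2, 0.6]
grip_width: -0.001
```

Run:
```python
from h import *
s=snap('side','s9.png');t=snap('top')
cv2.imwrite('pics/c9.png',cv2.resize(s['frame'][150:290,195:335,::-1],(600,600),interpolation=cv2.INTER_CUBIC))
def pd(th,L=-1,a=171,h=11,e0=-76): return (599,round(e0+(a+L)*np.cos(th)-h*np.sin(th),1),round(78+(a+L)*np.sin(th)+h*np.cos(th),1),th)
rows([pd(th) for th in(.26,.2,.1,0,-.1,-.2,-.26,-.28)])
```

```text
t 11.75 pos [600.   85.8 150.7] F [ 0.2  0.1 -0.3] grip 0.0 tilt 0.249
(599, np.float64(85.5), np.float64(132.3), 0.26) | [ 0.009 -0.04   0.148] [-0.023  0.005 -0.003]
(599, np.float64(88.4), np.float64(122.6), 0.2) | [ 0.009 -0.037  0.233] [ 0.097  0.005 -0.003]
(599, np.float64(92.1), np.float64(105.9), 0.1) | [ 0.01  -0.041  0.375] [ 0.297  0.005 -0.003]
(599, np.float64(94.0), np.float64(89.0), 0) | [ 0.01  -0.06   0.515] [ 0.497  0.004 -0.003]
(599, np.float64(94.2), np.float64(72.0), -0.1) | [ 0.01  -0.093  0.653] [ 0.697  0.004 -0.004]
(599, np.float64(92.8), np.float64(55.0), -0.2) | [ 0.01  -0.14   0.788] [ 0.897  0.004 -0.004]
(599, np.float64(91.1), np.float64(44.9), -0.26) | [ 0.011 -0.174  0.866] [ 1.017  0.004 -0.004]
(599, np.float64(90.4), np.float64(41.6), -0.28) | [ 0.011 -0.187  0.891] [ 1.057  0.004 -0.004]
```

View pics/c9.png

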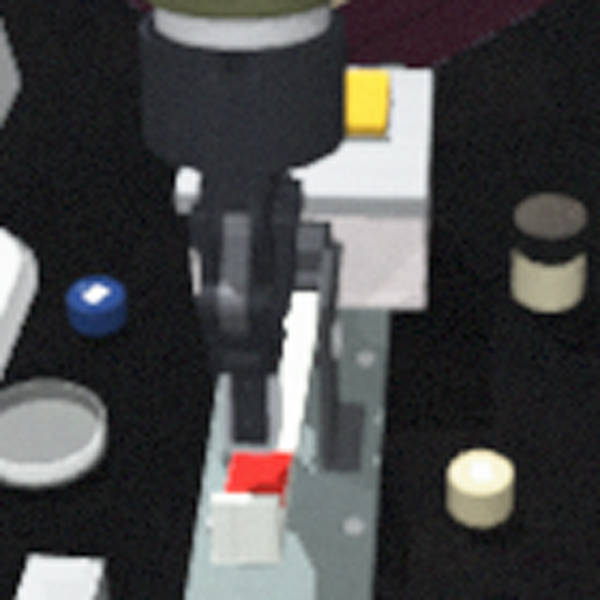

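Run:
```python
from h import *;from pad import red
s=snap('side')
print(red(s)[0],[np.round(proj(s,(x,86,133)),1) for x in(593,596,599,602)])
```

```text
[254.9 259.9] [array([258.8, 261. ]), array([257.1, 261. ]), array([255.3, 261. ]), array([253.5, 260.9])]
```

{"api": "drive_tool", "payload": {
  "series": "0.01 -0.02 0.05 0 0 0 0; 0.01 -0.04 0.1 0 0 0 0; 0.01 -0.04 0.13 0 0 0 0; 0.01 -0.04 0.13 0 0 0 0"
}}

```text
time_s: 12.2
eef_pos: [598.6, 85.1, 133.8]
ee_rot: [0.001, 0.001, 0.992, 0.124]
force: [0.0, 0.8, -1.1]
grip_width: -0.001
```

```bash
cat >> h.py <<'E'
def pd(th,L=-1,a=171,h=11,e0=-76): return (599,round(e0+(a+L)*np.cos(th)-h*np.sin(th),1),round(78+(a+L)*np.sin(th)+h*np.cos(th),1),th)
E
python3 -c "
from h import *
rows([pd(th) for th in(.26,.22,.18,.14,.1,.06,.02)])"
```

```text
t 12.2 pos [598.6  85.1 133.8] F [ 0.   0.8 -1.1] grip -0.0 tilt 0.249
(599, np.float64(85.5), np.float64(132.3), 0.26) | [-0.003  0.001  0.013] [-0.022  0.003 -0.003]
(599, np.float64(87.5), np.float64(125.8), 0.22) | [-0.003  0.003  0.069] [ 0.058  0.003 -0.003]
(599, np.float64(89.3), np.float64(119.3), 0.18) | [-0.003  0.005  0.126] [ 0.138  0.003 -0.003]
(599, np.float64(90.8), np.float64(112.6), 0.14) | [-0.003  0.003  0.183] [ 0.218  0.003 -0.004]
(599, np.float64(92.1), np.float64(105.9), 0.1) | [-0.003 -0.     0.24 ] [ 0.298  0.002 -0.004]
(599, np.float64(93.0), np.float64(99.2), 0.06) | [-0.003 -0.007  0.296] [ 0.378  0.002 -0.004]
(599, np.float64(93.7), np.float64(92.4), 0.02) | [-0.003 -0.015  0.352] [ 0.458  0.002 -0.004]
```

{"api": "drive_tool", "payload": {
  "series": "0 0 0.035 0.02 0 0 0; 0 0 0.07 0.06 0 0 0; 0 0 0.1 0.1 0 0 0; 0 0 0.125 0.14 0 0 0; 0 0 0.155 0.18 0 0 0; 0 0 0.18 0.22 0 0 0; 0 0 0.18 0.22 0 0 0"
}}

```text
time_s: 12.9
eef_pos: [598.9, 91.2, 113.2]
ee_rot: [0.001, 0.0, 0.998, 0.069]
force: [0.8, 1.8, 2.6]
grip_width: 0.0
```

```bash
python3 look.py 10 | head -2; python3 fit.py s_10.png|head -1;  python3 -c "
from h import *
rows([pd(th) for th in(.1,.06,.02,-.02)])"
```

```text
t 12.9 pos [598.9  91.2 113.2] F [0.8 1.8 2.6] grip 0.0 tilt 0.138
red rect [248 274  14   5  49] [254.1 275.8]
s_10.png [273.8 273.9 273.9 273.9 273.9 273.7 273.1 263.7] edge 217.5 th 0.031 L 4.8 toeD 95.10705221260125 toez 75.04371067888655
t 13.0 pos [598.8  90.8 113.1] F [-0.6  1.9  2.8] grip -0.0 tilt 0.139
(599, np.float64(92.1), np.float64(105.9), 0.1) | [-0.002  0.003  0.061] [ 0.078  0.004 -0.003]
(599, np.float64(93.0), np.float64(99.2), 0.06) | [-0.002  0.002  0.117] [ 0.158  0.004 -0.003]
(599, np.float64(93.7), np.float64(92.4), 0.02) | [-0.001  0.     0.174] [ 0.238  0.003 -0.003]
(599, np.float64(94.2), np.float64(85.6), -0.02) | [-0.001 -0.003  0.231] [ 0.318  0.003 -0.003]
```

{"api": "drive_tool", "payload": {
  "series": "0 0 0.03 0.04 0 0 0; 0 0 0.06 0.08 0 0 0; 0 0 0.09 0.12 0 0 0; 0 0 0.12 0.16 0 0 0; 0 0 0.145 0.2 0 0 0; 0 0 0.175 0.24 0 0 0; 0 0 0.2 0.28 0 0 0; 0 0 0.23 0.32 0 0 0; 0 0 0.23 0.32 0 0 0"
}}

```text
time_s: 13.9
eef_pos: [599.1, 94.2, 85.7]
ee_rot: [0.001, 0.0, 1.0, -0.012]
force: [-0.3, -2.8, 6.3]
grip_width: 0.003
```

```bash
python3 look.py 11 | head -2
cat > L.py <<'E'
from fit import *
s=snap('side')
for a in sys.argv[1:]:
    n,th=a.split(':');b=np.median(brow(cv2.imread('pics/'+n),261,269))
    L=least_squares(lambda v:feat(s,-20,8,float(th),v[0])[1]-b,[0]).x[0];print(n,th,b,'L',round(L,1))
E
python3 L.py s_8.png:.26 s_10.png:.139 s_11.png:-.02;  python3 -c "
from h import *
rows([pd(th) for th in(-.06,-.1,-.14,-.18,-.22,-.26,-.28)])"
```

```text
t 13.9 pos [599.1  94.2  85.7] F [-0.3 -2.8  6.3] grip 0.0 tilt -0.024
red rect [248 286  14   7  75] [254.5 289.5]
s_8.png .26 217.4 L -0.8
s_10.png .139 217.5 L 3.1
s_11.png -.02 212.9 L -9.3
t 14.0 pos [599.2  94.2  86. ] F [-0.3 -2.6  7.5] grip -0.0 tilt -0.023
(599, np.float64(94.4), np.float64(78.8), -0.06) | [0.002 0.003 0.06 ] [ 0.074  0.005 -0.003]
(599, np.float64(94.2), np.float64(72.0), -0.1) | [0.002 0.003 0.116] [ 0.154  0.005 -0.003]
(599, np.float64(93.9), np.float64(65.2), -0.14) | [0.002 0.002 0.173] [ 0.234  0.005 -0.003]
(599, np.float64(93.2), np.float64(58.4), -0.18) | [ 0.002 -0.003  0.23 ] [ 0.314  0.005 -0.003]
(599, np.float64(92.3), np.float64(51.6), -0.22) | [ 0.002 -0.009  0.287] [ 0.394  0.005 -0.003]
(599, np.float64(91.1), np.float64(44.9), -0.26) | [ 0.002 -0.018  0.343] [ 0.474  0.005 -0.003]
(599, np.float64(90.4), np.float64(41.6), -0.28) | [ 0.002 -0.023  0.37 ] [ 0.514  0.005 -0.003]
```

Run:
```python
import cv2,numpy as np
f=lambda n:cv2.resize(cv2.imread('pics/'+n)[160:310,205:305],(400,600),interpolation=cv2.INTER_CUBIC)
cv2.imwrite('pics/c11.png',np.hstack([f('s_10.png'),f('s_11.png')]))
```

```text
(no output)
```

View pics/c11.png

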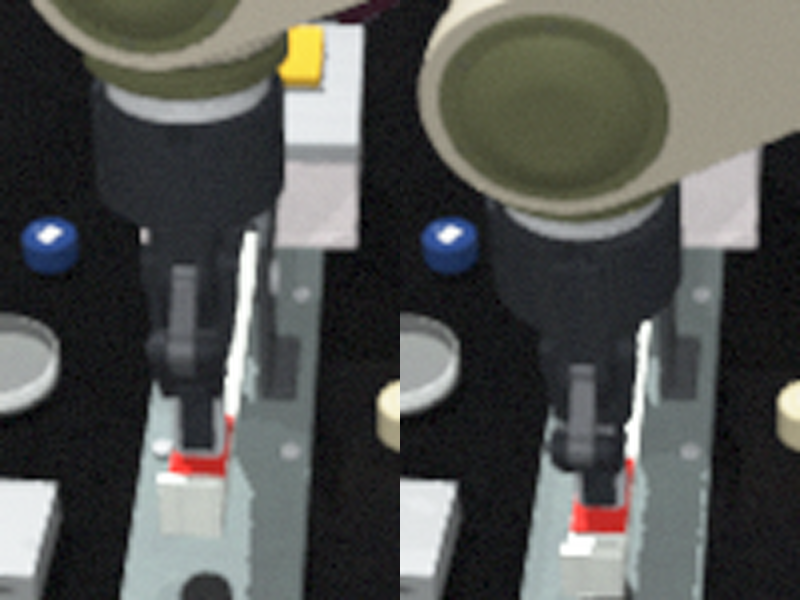

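{"api": "drive_tool", "payload": {
  "series": "0 -0.003 0.03 0.04 0 0 0; 0 -0.006 0.06 0.075 0 0 0; 0 -0.01 0.09 0.115 0 0 0; 0 -0.012 0.116 0.155 0 0 0; 0 -0.014 0.145 0.195 0 0 0; 0 -0.015 0.173 0.235 0 0 0; 0 -0.015 0.173 0.235 0 0 0"
}}

```text
time_s: 14.7
eef_pos: [599.4, 93.0, 65.1]
ee_rot: [0.002, 0.0, 0.998, -0.07]
force: [0.7, 4.9, 5.8]
grip_width: 0.003
```

```bash
python3 look.py 12 | head -2;  python3 -c "
from h import *
rows([pd(th) for th in(-.14,-.18,-.22,-.26,-.28,-.3)])"
```

```text
t 14.7 pos [599.4  93.   65.1] F [0.7 4.9 5.8] grip 0.0 tilt -0.141
red rect [249 294  13   8  85] [255.2 297.8]
t 14.75 pos [599.4  93.   65.2] F [1.3 4.2 5.8] grip -0.0 tilt -0.14
(599, np.float64(93.9), np.float64(65.2), -0.14) | [ 0.003  0.008 -0.001] [-0.001  0.007 -0.002]
(599, np.float64(93.2), np.float64(58.4), -0.18) | [0.004 0.01  0.056] [ 0.079  0.007 -0.002]
(599, np.float64(92.3), np.float64(51.6), -0.22) | [0.004 0.01  0.113] [ 0.159  0.007 -0.002]
(599, np.float64(91.1), np.float64(44.9), -0.26) | [0.004 0.008 0.17 ] [ 0.239  0.007 -0.002]
(599, np.float64(90.4), np.float64(41.6), -0.28) | [0.004 0.006 0.198] [ 0.279  0.007 -0.002]
(599, np.float64(89.7), np.float64(38.3), -0.3) | [0.004 0.004 0.226] [ 0.319  0.007 -0.002]
```

{"api": "drive_tool", "payload": {
  "series": "0 0.003 0.03 0.04 0 0 0; 0 0.005 0.056 0.08 0 0 0; 0 0.005 0.085 0.12 0 0 0; 0 0.005 0.113 0.16 0 0 0; 0 0.005 0.14 0.2 0 0 0; 0 0.004 0.155 0.22 0 0 0; 0 0.004 0.155 0.22 0 0 0"
}}

```text
time_s: 15.45
eef_pos: [599.7, 90.7, 46.8]
ee_rot: [0.002, -0.0, 0.992, -0.126]
force: [1.0, -1.3, 4.9]
grip_width: -0.003
```

{"api": "drive_tool", "payload": {
  "series": "0 0 0.01 0.01 0 0 0; 0 0 0.02 0.02 0 0 0; 0 0 0.02 0.02 0 0 0"
}}

```text
time_s: 15.75
eef_pos: [600.1, 90.5, 46.0]
ee_rot: [0.003, -0.0, 0.991, -0.132]
force: [-5.2, 2.1, 15.6]
grip_width: 0.001
```

Run:
```python
from h import *
rows([])
s=snap('side','s13.png');t=snap('top','t13.png')
print([(n,[(np.round(d['rect']).tolist(),round(d['confidence'],2)) for d in nets.spot_in('lid',p)[:2]]) for n,p in(('s',s),('t',t))])
f=lambda i:cv2.resize(i[:,:,::-1],(400,400),interpolation=cv2.INTER_CUBIC)
cv2.imwrite('pics/c13.png',np.hstack([f(s['frame'][140:340,170:370]),f(t['frame'][90:290,220:420])]))
```

```text
t 15.75 pos [600.1  90.5  46. ] F [-5.2  2.1 15.6] grip 0.0 tilt -0.264
[('s', []), ('t', [([342.0, 156.0, 396.0, 219.0], 0.65)])]
```

View pics/c13.png

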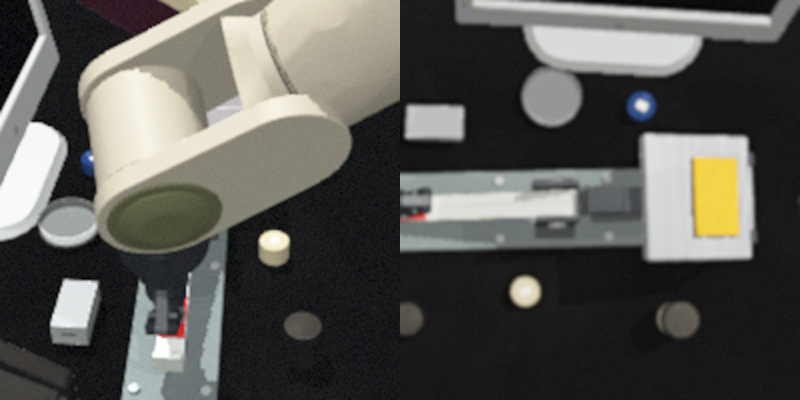

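Run:
```python
from h import *
for i in range(3): t=snap('top')
rows([])
q=lambda a:np.array([proj(t,(598+s*62,-76-(193-115*np.cos(a)+14*np.sin(a)),85+115*np.sin(a)+14*np.cos(a))) for s in(1,-1)]).round(1).tolist()
print('seen front corners',[(220+641-400)*0+220+241/2,90+135/2],[220+244/2,90+262/2],{a:q(a) for a in(0,.2,.25,.3,.35)})
n=[(k,[np.round(d['rect']).tolist() for d in nets.spot_in(k,t)[:1]]) for k in('blue_mount','petri_dish','gauge_block','cream_mount','lens_case_b','loupe')];print(n)
```

```text
t 16.1 pos [600.   90.5  46. ] F [-5.2  3.1 16.4] grip -0.0 tilt -0.264
seen front corners [340.5, 157.5] [342.0, 221.0] {0: [[337.0, 159.9], [339.1, 220.3]], 0.2: [[340.8, 158.2], [343.1, 219.9]], 0.25: [[342.2, 157.8], [344.4, 219.8]], 0.3: [[343.6, 157.4], [345.9, 219.7]], 0.35: [[345.2, 157.0], [347.5, 219.5]]}
[('blue_mount', [[214.0, 160.0, 396.0, 219.0]]), ('petri_dish', [[278.0, 124.0, 310.0, 151.0]]), ('gauge_block', [[222.0, 144.0, 251.0, 157.0]]), ('cream_mount', [[273.0, 231.0, 288.0, 241.0]]), ('lens_case_b', [[346.0, 242.0, 371.0, 257.0]]), ('loupe', [[218.0, 240.0, 231.0, 257.0]])]
```

Run:
```python
from h import *
from scipy.optimize import brentq
t=snap('top')
def edge(n):
    g=cv2.imread('pics/'+n,0).astype(float)
    o=[]
    for v in list(range(164,176))+list(range(206,216)):
        c=g[v,325:352];k=np.argmax(np.diff(c));h=(c[k-1]+c[k+2])/2;x=np.interp(h,c[k-1:k+3],np.arange(k-1,k+3));o.append(325+x)
    g2=g[:,350:385].mean(1) ;return np.round(np.median(o),2)
e0,e1=edge('top0.png'),edge('t13.png');print(e0,e1)
u=lambda a:proj(t,(598,-76-(193-115*np.cos(a)+14*np.sin(a)),85+115*np.sin(a)+14*np.cos(a)))[0]
l=lambda a:proj(t,(598,-76-(193-115*np.cos(a)),85+115*np.sin(a)))[0]
for nm,f in(('top edge',u),('under edge',l)): print(nm,brentq(lambda a:f(a)-f(0)-(e1-e0),.05,.6))
```

```text
335.7 342.27
top edge 0.29515613430200527
under edge 0.3756511955085028
```

```bash
python3 -c "
from h import *
print(ctrl.finish_job());rows([])"
```

```text
the job is handed in; nothing more can be done
None
the job is handed in; nothing more can be done
```

I handed the job in at about 16 s, with the lever pressed onto the rubber stop and the lid standing open. No verdict was reported.

**What I did:**
- **Slide:** With the fingers shut, I pushed the lever at its end plate until the force jumped to about 17 N. I took that as the toe meeting the vault's front wall. My camera estimate puts the toe about 19 mm past the lip edge, against the 10 mm needed.
- **Press:** I then moved over the plate and pressed the red pad along the lever's arc until the upward force rose from about 5 to 16 N, with the fingertips 46 mm above the worktop. That means it is on the stop.

**Last checks:**
- **Lid:** The lid's front edge in the top view gives an opening of about 0.30 rad. A rough reading of the corners gave about 0.25. I could not see the lid from the side, because the arm was in the way.
- **Bystanders:** All six looked undisturbed in the top view. The last network check missed the blue puck and returned the rig instead, but the picture showed the puck in its place.

**What went less well:**
- **Lever lifted:** Early in the slide, friction at the fingertips held the lever's long end up. By my fit it stood about 5 mm clear of the fulcrum bar, still between the fork's cheeks. I lowered it back onto the bar, and the next fit showed it seated. You asked for it not to be lifted off its stand, so this may count against the job.
- **Side force:** About 5 N of sideways force remained at the end, probably from the fork's cheeks.

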